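# Isolate the bench router and hold its new fence face for screwing

### The arm

A 7-joint arm with a two-finger parallel gripper is mounted at the origin on the work surface. World frame = base frame: x ahead of the robot, y to its left, z up, the work surface at z = 0. Lengths are in m, angles in rad, forces in N, time in s.
With the tool pointing down it reaches from about 0.425 to 0.925 m from the base axis. Payload 6.8 kg.
Tool frame: the origin (TCP) lies at the very end of the fingers, on their centre line; the grasp point (between the pads) lies 19 mm behind it (r.tcp_to_grasp is the distance from the TCP to the grasp point, in m); z points along the fingers, y is the line along which they close (so a half turn about z gives the same grasp; the last joint's range is limited). The gripper opens to 85 mm and grips with 20 to 120 N. Pads are 22 mm wide; open, the fingers measure 114 mm over their backs; the gripper's body (76 mm by 85 mm) begins 54 mm behind the grasp point. The pads swing forward as they close: fully open they stand 13 mm farther back than shut.
Start: joints at [-1.429, 0.477, 0.022, 1.555, -0.011, 1.109, -0.083], TCP at [0.167, 0.654, 0.231] pointing down, gripper open.
Joint ranges: [-2.96, 2.96], [-0.34, 2.1], [-1.41, 1.46], [0.24, 2.44], [-1.37, 4.51], [0.17, 1.92], [-2.96, 2.96]. Speed limits (rad/s): [2.39, 2.39, 3.14, 3.14, 3.14, 3.14, 3.14].

### API

Orientations are given as a rotation vector (axis times angle).
In Python, from bench import r gives the robot as it stands.
- The arm moves only by the tool step_arm, never from a script. Its argument "moves" is a list of rows, each a list of 7 numbers: the shift along the tool's x, y, z in mm, then the turn, a rotation vector about the tool's x, y, z in rad, then the finger opening in mm, from 0 to 85.4. A call has 1 to 8 rows; each row is the pose to reach, as a shift and turn from the pose commanded when the call began, along the tool's axes at that moment; what a row does not reach only later rows make up. A row lasts 1/10 s, in which the tool goes at most 50 mm and 8.59 degrees, less where a joint would pass 70% of its speed; a pose out of reach is approached as far as the arm can. A call with a gripper value outside its range is refused whole. The fingers move at their own pace and stop on an object; "grip_force" is the grip in N (left out, the last holds). Time passes only in rows, so rows that repeat a pose let the fingers close. It gives the time, the measured TCP pose, the force, the opening and the grip force at its end, in the units of the state.
- r.get_obs(): the state, without advancing time (a new reading comes with each control period).
- r.grab_frame(name): name is "scene" or "top" or "wrist"; returns a dict with "image" (384x512x3 uint8, red, green, blue), "depth" (384x512 float32, m along the optical axis (not along the pixel's ray), 0 where there is no reading), "mtx" (3x3 intrinsics, pixels), "k1" (the pictures are not rectified: a ray, as slopes to the right and down, at radius r is drawn at 1 + k1 r^2 times it, then the intrinsics apply), "rvec" (rotation vector, rad) and "tvec" (3), from world to camera coordinates, as OpenCV has them. Camera axes: x right, y down, z forward; pixel columns grow to the right and rows downward; lengths in m; the calibration is good to about 2 mm. A picture is of the moment at which its call begins.
- r.hand_in(): hands the job in; it is judged then, once.
The state is a dict: "clock": time; "joints": joint angles; "qvel": joint speeds; "tau": joint torques, N m; "tcp_pos": TCP position; "orientation": TCP orientation; "contact_force": force on the tool from outside, world axes, zero at the start; "moment": the same for the moment, N m; "grip_width": finger opening in m; "gripper_force": force on a finger pad.
Only numpy, scipy, OpenCV 4.12 (cv2) and the standard library are available. Lean on these libraries where they do the work, as an engineer would, in place of code of your own. Each camera call takes 0.05 s, during which the arm holds its last target. There are 200 camera calls.

### The job

The bench router is getting a new tall wooden fence face. First turn the router's red rotary isolator to off; then stand the plywood face board on the table flat against the front of the metal fence, with its notch centred on the cutter opening, and press it against the fence with a steady push of about 14 N so that I can screw it on from behind. Finish while still holding it pressed there; do not ram the fence, and leave the other things on the bench where they are.

Things in the scene. Friction and masses are not known exactly. Their poses are not given: they have to be found in the camera images.
- isolator (a joint): angle of the isolator's red handle, rad: 0 = on (bar along the box's x axis, white pointer at the green dot), 1.571 = off (a quarter turn anticlockwise seen from above, pointer at the black dot). A detent spring (up to 0.15 N m) holds it at either end; past half way (0.785) it snaps to the nearer end by itself when let go.
- isolator_handle (a point): middle of the top edge of the isolator's red handle bar, on its vertical turning axis, 96 mm above the bench; x runs along the bar and turns with it (from the middle to the white pointer), z is up. The bar is 50 mm long, 13 mm wide and stands 24 mm above a red disc 46 mm across.
- isolator_box: the isolator's grey box, fixed to the bench left or right of the work: 85 x 85 mm, 62 mm tall, mounting lugs to 105 mm along x, a yellow plate 66 x 66 mm on top (plate top 66 mm above the bench), a black cable gland on its -y side. Origin: under its middle.
- face_board: the new fence face, a pale plywood board (0.3 to 0.6 kg) standing loose on its long edge: 20 mm thick (its x), 300 mm long (its y), 115 mm tall (its z). Origin: middle of the underside. In the middle of its lower edge is a notch 60 mm wide and 42 mm tall; a pencil line marks the middle above it. Both faces are alike, either may go to the fence.
- fence: the router's aluminium fence, fixed to the bench: flat front face towards the robot, 460 mm long (y), 70 mm tall, 12 mm thick, with a cutter opening 60 mm wide and 40 mm tall in the middle. Origin: on the front face, middle of the opening, at bench level; x points from the face into the fence (pressing direction), z up. The board's origin belongs at x = -10 mm, y = 0, z = 0 here.
- fence_mark (a point): red centre mark on the top edge of the fence above the cutter opening, 70 mm above the bench, 6 mm behind the front face. Behind the fence are its foot, a black dust hood and port (to 56 mm tall) and two clamp knobs (44 mm tall), nothing higher than the fence itself.
- cutter (a point): top of the upright router cutter, 13 mm across and 20 mm tall, standing at the fence's origin; it ends up in the board's notch
- wood_slab: bystander: round slab of pale wood, 140 mm across, 45 mm tall, origin under its middle; stands on the other side of the work from the isolator
- glue_bottle: bystander: white glue bottle with a red and white label, 62 mm across, 172 mm tall, origin under its middle, off one end of the fence
- screw_tray: bystander: blue open tray with screws, 80 x 120 mm, 35 mm tall, origin under its middle, off one end of the fence
Mind the look-alikes: they are no part of the job. Of the things shaped like the isolator_box, the grey one is meant.

How it is judged:
On the way, in this order (a step that is already met when the one before it is completed fails the run):
1. the isolator is turned to off (value of joint isolator above 1.35 rad), for 0.2 s.
2. then the board is brought against the fence (contact force between face_board and fence above 3 N), for 0.2 s.
At the end, for the whole second after the job is handed in: Isolator off (over 1.35 rad). Board on the table (within 4 mm), upright within 0.04 rad, flat on the fence (parallel within 0.025 rad, gap under 3.5 mm), its middle within 6 mm of the opening's, at rest; the gripper presses it with 7 to 22 N between board and fence (value of joint isolator above 1.35 rad and contact force between face_board and fence between 7 and 22 N and contact force between the fingers and face_board above 5 N and height (world z) of face_board between -0.004 and 0.004 m and angle between face_board's own z axis and vertical below 0.04 rad and angle between the y axis of face_board and the y axis of fence, either way round below 0.025 rad and x of face_board in the frame of fence between -0.0135 and -0.0075 m and y of face_board in the frame of fence between -0.006 and 0.006 m and linear speed of face_board below 0.01 m/s); the arm keeps its last pose, push and grip.
It fails at once if the fence is rammed with the board (over 60 N) (contact force between face_board and fence above 60 N).
It fails at once if the arm strikes the fence (over 30 N) (contact force between the arm and fence above 30 N).
It fails at once if a bystander is moved by more than 30 mm (distance of any of wood_slab, glue_bottle, screw_tray from where it was at the start of the episode above 0.03 m).
It also fails if it takes over 61 s, if anything falls off the work surface, if the arm or the gripper's body presses on something with over 40 N, if the wrist force passes 120 N, or if a joint passes its speed limit or range.

## Working session

There is one attempt and no reset: what is moved stays moved. The work goes in short steps, Python scripts to look and compute and a tool call to move; the robot and the scene stay as the last step left them, time stands still between calls to the robot, and variables do not carry over. Pictures are saved under pics/ and viewed, at most 10 in all, crops included, and the job is handed in when it is done.

Besides the shell and the picture viewer there is one more tool, called after ">>>" by a JSON object that holds its "name" and its "arguments", one argument or row to a line. step_arm: Moves the arm, as the interface text tells. Its arguments: {"type":"object","properties":{"moves":{"type":"array","items":{"type":"array","items":{"type":"number"}}},"grip_force":{"type":"number"}},"required":["moves"]}

```bash
mkdir -p pics; cat > h.py <<'E'
import numpy as np, cv2
from bench import r
def save(f,n): cv2.imwrite('pics/'+n,cv2.cvtColor(f["image"],cv2.COLOR_RGB2BGR))
def cam(f):
    R=cv2.Rodrigues(np.array(f["rvec"],float))[0]; return R,np.array(f["tvec"],float).ravel()
def rays(f,uv):
    uv=np.atleast_2d(uv).astype(float); m=np.array(f["mtx"]); 
    d=np.array([f["k1"],0,0,0,0],float)
    n=cv2.undistortPoints(uv.reshape(-1,1,2),m,d).reshape(-1,2)
    return np.c_[n,np.ones(len(n))]
def on_plane(f,uv,z):
    R,t=cam(f); d=rays(f,uv)@R; c=-R.T@t
    return c+d*((z-c[2])/d[:,2])[:,None]
def cloud(f):
    R,t=cam(f); h,w=f["depth"].shape; v,u=np.mgrid[:h,:w]
    d=rays(f,np.c_[u.ravel(),v.ravel()])*f["depth"].reshape(-1,1)
    return ((d-t)@R).reshape(h,w,3)
E
python3 - <<'E'
from h import *
import pickle
F={n:r.grab_frame(n) for n in("top","scene")}
pickle.dump(F,open('F.pkl','wb'))
im=np.hstack([F["top"]["image"],F["scene"]["image"]])
for n in F: save(F[n],n+'0.png'); print(n,-cam(F[n])[0].T@cam(F[n])[1])
print(r.get_obs())
E
```

```text
top [ 0.34586124 -0.01077232  1.33758935]
scene [ 0.924071   -0.69840959  1.14588511]
{'clock': 0.1, 'joints': array([-1.42909897,  0.47769801,  0.02234228,  1.55633343, -0.01150327,
        1.10930613, -0.08311222]), 'qvel': array([-0.0013914 , -0.00228817,  0.00109744, -0.00189122,  0.00101962,
       -0.00151078,  0.00034945]), 'tau': array([ 3.86855259e-03, -5.97762001e+01,  1.61331564e+00, -2.81957191e+01,
        1.27644528e-02,  4.95184024e-03,  4.41809175e-05]), 'tcp_pos': array([0.16674391, 0.65353782, 0.23044405]), 'orientation': array([-3.91339562e-01, -3.11703339e+00,  2.53581906e-03]), 'contact_force': array([-0.62344215,  0.05375758,  0.12129601]), 'moment': array([ 0.01970194,  0.0272772 , -0.04400942]), 'gripper_force': 0.0, 'grip_width': 0.08503631935521862}
```

View pics/top0.png

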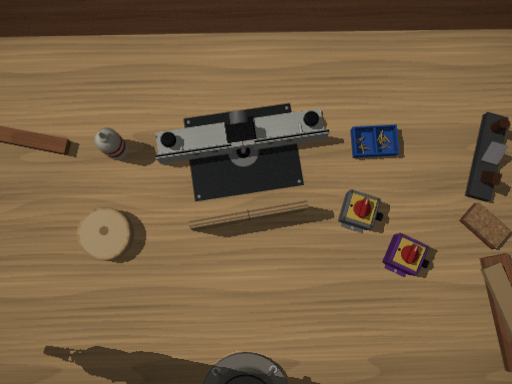

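View pics/scene0.png

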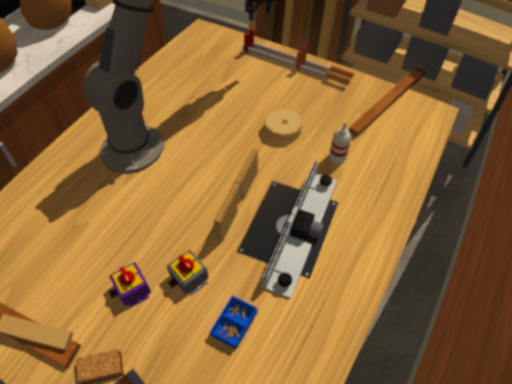

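Top view: the candidates for the isolator are the grey box (361,211) and the purple box (407,255), and the grey one is meant. The board's edge runs (190,226)–(308,204) with its pencil line at (248,214). Fence (157..327, 115..160), mark ≈(241,145). Slab (105,234), bottle (110,143) and tray (375,141) are bystanders.

```bash
cat > m.py <<'E'
from h import *
import pickle
F=pickle.load(open('F.pkl','rb'))
f=F["top"]; C=cloud(f); z=C[...,2]; im=f["image"].astype(int)
hsv=cv2.cvtColor(f["image"],cv2.COLOR_RGB2HSV)
def reg(u0,u1,v0,v1):
    m=np.zeros(z.shape,bool); m[v0:v1,u0:u1]=True; return m
def line(P,name):
    c,(ang)=None,None
    vx,vy,x,y=cv2.fitLine(P[:,:2].astype(np.float32),cv2.DIST_HUBER,0,0.001,0.001).ravel()
    t=(P[:,:2]-[x,y])@[vx,vy]; a=np.array([x,y])+np.array([vx,vy])*t.min(); b=np.array([x,y])+np.array([vx,vy])*t.max()
    print(name,len(P),'ends',a.round(4),b.round(4),'mid',((a+b)/2).round(4),'yaw of y axis',np.degrees(np.arctan2(-vx*np.sign(vy),vy*np.sign(vy))).round(2),'z',np.median(P[:,2]).round(4))
m=reg(180,320,190,240)&(z>.1)&(z<.13); line(C[m],'board top')
m=reg(150,335,100,165)&(z>.062)&(z<.08); line(C[m],'fence top')
red=((hsv[...,0]<8)|(hsv[...,0]>172))&(hsv[...,1]>150)&(hsv[...,2]>70)
m=reg(225,260,130,165)&red; print('mark px',np.argwhere(m)[:,::-1].tolist())
if m.any(): print(on_plane(f,np.argwhere(m)[:,::-1].mean(0),.07))
yel=(abs(hsv[...,0]-27)<8)&(hsv[...,1]>140)&(hsv[...,2]>120)
m=reg(335,385,185,235)
y=(m&(yel|red)).astype(np.uint8); c=max(cv2.findContours(y,0,2)[0],key=cv2.contourArea)
P=on_plane(f,c.reshape(-1,2),.066)[:,:2]*1000; print('plate',cv2.minAreaRect(P.astype(np.float32)))
h=m&(z>.085)&(z<.11); line(C[h],'handle')
for n,(a) in {'slab':(75,135,205,265,.04,.06),'bottle':(90,130,120,165,.1,.2),'tray':(345,405,120,165,.02,.045),'knobs':(150,335,100,165,.04,.06),'purple':(380,435,230,280,.05,.12)}.items():
    q=C[reg(*a[:4])&(z>a[4])&(z<a[5])]; print(n,len(q),q.min(0).round(3),q.max(0).round(3))
big=cv2.resize(f["image"][180:285,330:440],None,fx=5,fy=5,interpolation=cv2.INTER_CUBIC)
b2=cv2.resize(f["image"][100:235,150:335],None,fx=4,fy=4,interpolation=cv2.INTER_CUBIC)
cv2.imwrite('pics/iso.png',big[...,::-1]);cv2.imwrite('pics/fen.png',b2[...,::-1])
E
python3 m.py
```

```text
board top 1040 ends [0.4479 0.1304] [ 0.4925 -0.1661] mid [ 0.4702 -0.0179] yaw of y axis 8.56 z 0.1155
fence top 915 ends [0.6306 0.2199] [ 0.6895 -0.2359] mid [ 0.66  -0.008] yaw of y axis 7.36 z 0.0704
mark px []
plate ((485.278076171875, -309.2897033691406), (31.617454528808594, 49.911808013916016), 70.97695922851562)
handle 114 ends [ 0.4581 -0.3022] [ 0.5051 -0.3193] mid [ 0.4816 -0.3108] yaw of y axis 69.95 z 0.0956
slab 2200 [0.368 0.289 0.04 ] [0.504 0.427 0.055]
bottle 437 [0.638 0.307 0.101] [0.697 0.366 0.177]
tray 456 [ 0.63  -0.431  0.02 ] [ 0.713 -0.306  0.043]
knobs 1267 [ 0.625 -0.233  0.04 ] [0.756 0.22  0.06 ]
purple 1101 [ 0.305 -0.482  0.05 ] [ 0.414 -0.373  0.103]
```

View pics/iso.png

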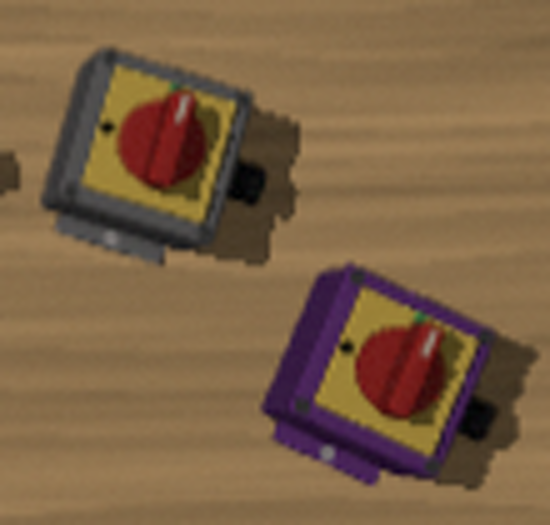

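View pics/fen.png

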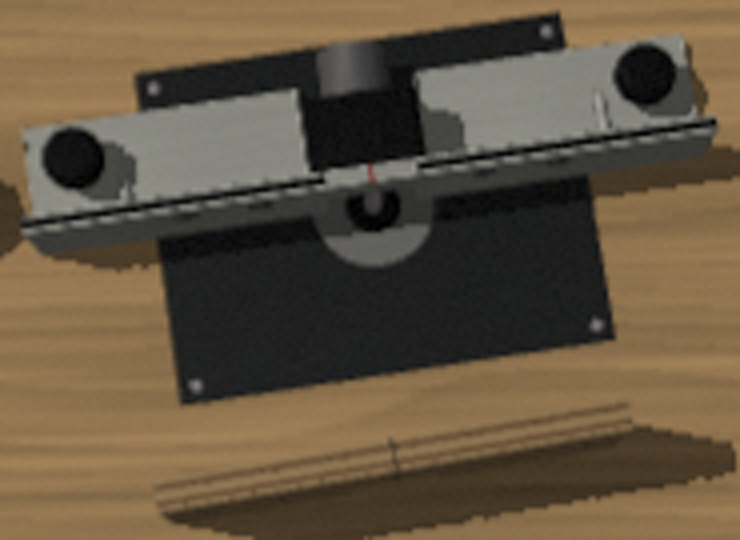

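The crop shows the grey box: red bar with its white pointer up at the green dot (on) and the black dot to the left, so off is anticlockwise. The fence crop shows the red mark at (371,173), full-frame (242.8,143.3), and the pencil line at (393,455), full-frame (248.3,213.8).

```bash
cat >> h.py <<'E'
def to(p,yaw,show=True,ob=None):
    "offset to world TCP p with the tool down, tool y at yaw deg"
    o=ob or r.get_obs(); R=cv2.Rodrigues(np.array(o["orientation"]))[0]; a=np.radians(yaw)
    y=np.array([np.cos(a),np.sin(a),0]); z=np.array([0,0,-1.]); T=np.c_[np.cross(y,z),y,z]
    d=R.T@(np.array(p)-o["tcp_pos"])*1000; w=cv2.Rodrigues(R.T@T)[0].ravel()
    print('row',d.round(1).tolist()+w.round(4).tolist(),'| yaw now',np.degrees(np.arctan2(R[1,1],R[0,1])).round(1),'pos',np.round(o["tcp_pos"],4),'q',np.round(o["joints"],2))
E
python3 - <<'E'
from h import *
import pickle
to([.5,.4,.24],15)
f=pickle.load(open('F.pkl','rb'))["top"]
print('mark',on_plane(f,[242.75,143.25],.07),'pencil',on_plane(f,[248.3,213.8],.115))
E
```

```text
row [-385.6, -163.3, -9.2, -0.0014, 0.001, 1.0592] | yaw now 75.7 pos [0.1667 0.6535 0.2304] q [-1.43  0.48  0.02  1.56 -0.01  1.11 -0.08]
mark [[ 0.65859932 -0.00895222  0.07      ]] pencil [[ 0.46856572 -0.01848317  0.115     ]]
```

>>> {"name": "step_arm", "arguments": {
  "moves": [
    [-386,-163,-9,0,0,1.06,85],
    [-386,-163,-9,0,0,1.06,85],
    [-386,-163,-9,0,0,1.06,85],
    [-386,-163,-9,0,0,1.06,85],
    [-386,-163,-9,0,0,1.06,85],
    [-386,-163,-9,0,0,1.06,85],
    [-386,-163,-9,0,0,1.06,85],
    [-386,-163,-9,0,0,1.06,85]
  ]
}}

```text
clock: 0.9
tcp_pos: [0.4864, 0.4108, 0.2397]
orientation: [-1.918, -2.488, 0.001]
contact_force: [0.6, 0.4, -0.0]
grip_width: 0.0851
gripper_force: 0.0
```

```bash
python3 -c "
from h import *
to([.62,.03,.24],-45)"
```

```text
row [-402.3, 32.4, -0.2, -0.0003, 0.0005, 1.0424] | yaw now 14.7 pos [0.4864 0.4108 0.2397] q [-1.06  0.42  0.35  1.66 -0.16  1.09 -0.4 ]
```

>>> {"name": "step_arm", "arguments": {
  "moves": [
    [-400,32,0,0,0,1.04,85],
    [-400,32,0,0,0,1.04,85],
    [-400,32,0,0,0,1.04,85],
    [-400,32,0,0,0,1.04,85],
    [-400,32,0,0,0,1.04,85],
    [-400,32,0,0,0,1.04,85],
    [-400,32,0,0,0,1.04,85],
    [-400,32,0,0,0,1.04,85]
  ]
}}

```text
clock: 1.7
tcp_pos: [0.6192, 0.0337, 0.2396]
orientation: [-2.9, -1.207, 0.001]
contact_force: [1.0, 0.8, -0.1]
grip_width: 0.0849
gripper_force: 0.0
```

```bash
python3 -c "
from h import *
to([.4816,-.3108,.20],-110)"
```

```text
row [-341.3, 145.3, 39.7, -0.0001, 0.0006, 1.1376] | yaw now -44.8 pos [0.6192 0.0337 0.2396] q [-0.64  0.44  0.67  1.72 -0.3   1.09 -0.66]
```

>>> {"name": "step_arm", "arguments": {
  "moves": [
    [-341,145,40,0,0,1.138,85],
    [-341,145,40,0,0,1.138,85],
    [-341,145,40,0,0,1.138,85],
    [-341,145,40,0,0,1.138,85],
    [-341,145,40,0,0,1.138,85],
    [-341,145,40,0,0,1.138,85],
    [-341,145,40,0,0,1.138,85],
    [-341,145,40,0,0,1.138,85]
  ]
}}

```text
clock: 2.5
tcp_pos: [0.4794, -0.3136, 0.1998]
orientation: [3.09, -0.558, -0.001]
contact_force: [0.3, -1.5, 1.0]
grip_width: 0.0849
gripper_force: 0.0
```

```bash
python3 - <<'E'
from h import *
f=r.grab_frame("wrist"); save(f,'w1.png')
C=cloud(f); z=C[...,2]; hsv=cv2.cvtColor(f["image"],cv2.COLOR_RGB2HSV)
red=((hsv[...,0]<8)|(hsv[...,0]>172))&(hsv[...,1]>120)
d=np.linalg.norm(C[...,:2]-[.4816,-.3108],axis=2)
m=(z>.088)&(z<.105)&(d<.05); P=C[m][:,:2]; print(len(P),cv2.minAreaRect((P*1000).astype(np.float32)), np.median(z[m]))
P=C[red&(d<.06)&(z>.06)]; print('red',len(P),P.mean(0))
to([.4816,-.3108,.078],-110)
E
```

```text
982 ((478.91204833984375, -313.84454345703125), (13.009904861450195, 49.257022857666016), 71.00438690185547) 0.09545546452277986
red 2622 [ 0.48110823 -0.31403959  0.11212217]
row [1.5, -6.2, 121.7, 0.0035, 0.0004, -0.0139] | yaw now -110.8 pos [ 0.4782 -0.3157  0.1997] q [-0.24  0.5   0.97  1.88 -0.48  1.02 -1.  ]
```

View pics/w1.png

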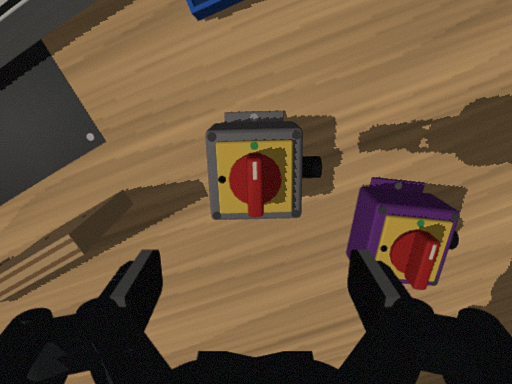

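Wrist view: the grey isolator's bar is at (255,185), pointer at the green dot (254,146). The purple look-alike is at right (415,255).

```bash
python3 -c "
from h import *
to([.4795,-.313,.078],-109)"
```

```text
row [0.3, -3.4, 121.7, 0.0035, 0.0004, -0.0313] | yaw now -110.8 pos [ 0.4782 -0.3157  0.1997] q [-0.24  0.5   0.97  1.88 -0.48  1.02 -1.  ]
```

>>> {"name": "step_arm", "arguments": {
  "moves": [
    [0,0,40,0,0,0,45],
    [0,0,80,0,0,0,45],
    [0,0,80,0,0,0,45],
    [0,0,80,0,0,0,45]
  ],
  "grip_force": 25
}}

```text
clock: 2.95
tcp_pos: [0.4824, -0.3092, 0.1201]
orientation: [-3.095, 0.541, 0.002]
contact_force: [-0.3, -0.8, 0.7]
grip_width: 0.0448
gripper_force: 0.0
```

```bash
python3 -c "
from h import *
f=r.grab_frame('wrist')
C=cloud(f); z=C[...,2]; d=np.linalg.norm(C[...,:2]-[.48,-.313],axis=2)
m=(z>.088)&(z<.105)&(d<.035); print(m.sum(),cv2.minAreaRect((C[m][:,:2]*1000).astype(np.float32)))
to([.4795,-.313,.078],-109)"
```

```text
1862 ((478.618408203125, -313.56085205078125), (12.664737701416016, 49.79682159423828), 71.28009033203125)
row [-2.5, 4.2, 43.2, 0.0005, -0.0011, -0.0144] | yaw now -109.8 pos [ 0.4832 -0.3098  0.1212] q [-0.17  0.59  0.87  1.94 -0.59  0.88 -0.91]
```

>>> {"name": "step_arm", "arguments": {
  "moves": [
    [-2,3,20,0,0,-0.015,45],
    [-2,3,42,0,0,-0.015,45],
    [-2,3,42,0,0,-0.015,45],
    [-2,3,42,0,0,-0.015,5],
    [-2,3,42,0,0,-0.015,5],
    [-2,3,42,0,0,-0.015,5],
    [-2,3,42,0,0,-0.015,5],
    [-2,3,42,0,0,-0.015,5]
  ],
  "grip_force": 30
}}

```text
clock: 3.8
tcp_pos: [0.4803, -0.3141, 0.08]
orientation: [3.095, -0.519, 0.005]
contact_force: [-1.6, -4.3, 5.0]
grip_width: 0.0124
gripper_force: 34.2
```

>>> {"name": "step_arm", "arguments": {
  "moves": [
    [0,0,0,0,0,-0.14,5],
    [0,0,0,0,0,-0.28,5],
    [0,0,0,0,0,-0.42,5],
    [0,0,0,0,0,-0.56,5],
    [0,0,0,0,0,-0.7,5],
    [0,0,0,0,0,-0.84,5],
    [0,0,0,0,0,-0.98,5],
    [0,0,0,0,0,-1.1,5]
  ]
}}

```text
clock: 4.6
tcp_pos: [0.4799, -0.313, 0.08]
orientation: [2.908, 1.184, 0.001]
contact_force: [-4.1, -0.1, 9.4]
grip_width: 0.0121
gripper_force: 34.8
```

>>> {"name": "step_arm", "arguments": {
  "moves": [
    [0,0,0,0,0,-0.12,5],
    [0,0,0,0,0,-0.24,5],
    [0,0,0,0,0,-0.36,5],
    [0,0,0,0,0,-0.45,5],
    [0,0,0,0,0,-0.48,5],
    [0,0,0,0,0,-0.48,5],
    [0,0,0,0,0,-0.48,5]
  ]
}}

```text
clock: 5.3
tcp_pos: [0.4795, -0.3127, 0.0799]
orientation: [2.55, 1.833, 0.0]
contact_force: [-4.1, 0.6, 10.4]
grip_width: 0.0122
gripper_force: 35.0
```

```bash
python3 -c "
from h import *
o=r.get_obs();print(o['moment'],o['contact_force'],o['grip_width']);to([.4795,-.313,.078],-19)"
```

```text
[-0.00181838  1.07701334 -0.21385352] [-4.08913224  0.58474518 10.38382731] 0.01218192014580261
row [-0.3, 0.1, 1.9, 0.0011, 0.0005, 0.0075] | yaw now -18.6 pos [ 0.4795 -0.3127  0.0799] q [ 0.17  0.53  0.39  1.95 -0.29  0.72  0.41]
```

>>> {"name": "step_arm", "arguments": {
  "moves": [
    [0,0,0,0,0,0,5],
    [0,0,0,0,0,0,60],
    [0,0,0,0,0,0,60],
    [0,0,0,0,0,0,60],
    [0,0,-40,0,0,0,60],
    [0,0,-80,0,0,0,60],
    [0,0,-120,0,0,0,60],
    [0,0,-120,0,0,0,60]
  ]
}}

```text
clock: 6.1
tcp_pos: [0.4827, -0.3134, 0.2033]
orientation: [2.542, 1.831, 0.008]
contact_force: [1.0, 0.0, -0.5]
grip_width: 0.0604
gripper_force: 0.0
```

```bash
python3 - <<'E'
from h import *
f=r.grab_frame("wrist"); C=cloud(f); z=C[...,2]; d=np.linalg.norm(C[...,:2]-[.479,-.3135],axis=2)
m=(z>.088)&(z<.105)&(d<.04); print(m.sum(),cv2.minAreaRect((C[m][:,:2]*1000).astype(np.float32)))
to([.469,-.018,.21],8.3)
E
```

```text
942 ((478.2696533203125, -313.3509216308594), (49.410911560058594, 12.794548034667969), 71.57219696044922)
row [275.2, -104.8, -10.0, 0.0056, 0.0016, -0.4666] | yaw now -18.4 pos [ 0.4815 -0.3123  0.2006] q [ 0.1   0.36  0.46  1.86 -0.2   0.95  0.33]
```

The bar now points along +71°, so the isolator is off. Next, above the board.

>>> {"name": "step_arm", "arguments": {
  "moves": [
    [275,-105,-10,0,0,-0.467,60],
    [275,-105,-10,0,0,-0.467,60],
    [275,-105,-10,0,0,-0.467,60],
    [275,-105,-10,0,0,-0.467,60],
    [275,-105,-10,0,0,-0.467,60],
    [275,-105,-10,0,0,-0.467,60],
    [275,-105,-10,0,0,-0.467,60],
    [275,-105,-10,0,0,-0.467,60]
  ]
}}

```text
clock: 6.95
tcp_pos: [0.4665, -0.0164, 0.2069]
orientation: [-2.05, -2.379, 0.002]
contact_force: [0.9, -1.0, 0.4]
grip_width: 0.0599
gripper_force: 0.0
```

>>> {"name": "step_arm", "arguments": {
  "moves": [
    [0,0,0,0,0,0,60],
    [0,0,0,0,0,0,60]
  ]
}}

```text
clock: 7.15
tcp_pos: [0.467, -0.0189, 0.2074]
orientation: [-2.058, -2.373, 0.002]
contact_force: [0.4, -0.3, 0.2]
grip_width: 0.0597
gripper_force: 0.0
```

```bash
python3 - <<'E'
from h import *
f=r.grab_frame("wrist"); save(f,'w2.png'); C=cloud(f); z=C[...,2]
m=(z>.108)&(z<.122)&(C[...,0]>.42)&(C[...,0]<.53)&(abs(C[...,1])<.2)
print(m.sum(),cv2.minAreaRect((C[m][:,:2]*1000).astype(np.float32)))
m=(z>.064)&(z<.076)&(C[...,0]>.6)&(C[...,0]<.72)&(abs(C[...,1])<.3)
print('fence',m.sum(),cv2.minAreaRect((C[m][:,:2]*1000).astype(np.float32)) if m.sum() else '')
to([.469,-.018,.21],8.3)
E
```

```text
9422 ((468.9869384765625, -28.064468383789062), (20.74138069152832, 283.4266052246094), 8.642789840698242)
fence 4788 ((653.8468627929688, 16.683441162109375), (14.955623626708984, 280.2908630371094), 7.516481876373291)
row [0.5, 2.1, -2.5, -0.0007, 0.0003, -0.0026] | yaw now 8.1 pos [ 0.467  -0.0188  0.2075] q [-0.3   0.16  0.23  2.07 -0.05  0.91  0.1 ]
```

View pics/w2.png

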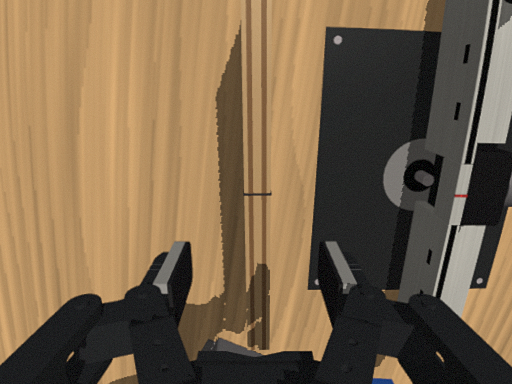

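Wrist view: pencil line spans (245–271,193) on the board's top edge; red fence mark at (460,195). Both in one view, so their relative offset is well measured.

```bash
cat > m2.py <<'E'
from h import *
f=r.grab_frame("wrist"); C=cloud(f); z=C[...,2]; I=f["image"].astype(int)
hsv=cv2.cvtColor(f["image"],cv2.COLOR_RGB2HSV)
red=((hsv[...,0]<8)|(hsv[...,0]>172))&(hsv[...,1]>120); red[:,:430]=False; red[150:240]|=False
red[:150]=False; red[240:]=False
m=np.argwhere(red)[:,::-1]; print('mark px',len(m),m.mean(0)); M=on_plane(f,m.mean(0),.07)[0]
g=I[170:215,250:266].sum(2).mean(1); v=np.sum(np.arange(170,215)*np.clip(np.median(g)-40-g,0,None))/np.sum(np.clip(np.median(g)-40-g,0,None)); print('pencil row',v)
B=on_plane(f,[258,v],.115)[0]
def edges(m):
    P=C[m]; vx,vy,x,y=cv2.fitLine(P[:,:2].astype(np.float32),cv2.DIST_HUBER,0,.001,.001).ravel(); return np.degrees(np.arctan(-vx/vy)),np.array([x,y]),P
a,c,P=edges((z>.064)&(z<.076)&(C[...,0]>.6)&(C[...,0]<.72)&(abs(C[...,1])<.3))
n=np.array([np.cos(np.radians(a)),np.sin(np.radians(a))]); s=(P[:,:2]-M[:2])@n
print('fence yaw',a,'mark',M,'front/back s',np.percentile(s,[1,5,50,95,99])*1e3)
ab,cb,Pb=edges((z>.108)&(z<.122)&(C[...,0]>.42)&(C[...,0]<.53)&(abs(C[...,1])<.2))
sb=(Pb[:,:2]-M[:2])@n
print('board yaw',ab,'pencil',B,'centre line pt',cb, 'rel to mark along n,y',(B-M)[:2]@n*1e3,(B-M)[:2]@[-n[1],n[0]]*1e3)
E
python3 m2.py
```

```text
mark px 50 [452.98 190.56]
pencil row 194.103289585819
fence yaw 7.3638554 mark [ 0.6490502  -0.00539561  0.07      ] front/back s [ 0.94978419  1.38556077  5.41672085 12.69482613 13.62117182]
board yaw 8.657733 pencil [ 0.46881836 -0.01924566  0.115     ] centre line pt [ 0.4655539  -0.00402477] rel to mark along n,y -180.5204869431051 9.364488040422586
```

```bash
sed -i 's/red\[:150\]=False; red\[240:\]=False/red[:188]=False; red[202:]=False; red[:,:445]=False/' m2.py; sed -i "s/print('mark px',len(m)/print(m.min(0),m.max(0),'mark px',len(m)/" m2.py; python3 m2.py
```

```text
[454 195] [467 197] mark px 31 [461.03225806 195.64516129]
pencil row 194.33770998262213
fence yaw 7.481595 mark [ 0.65873016 -0.00882171  0.07      ] front/back s [-8.16819179 -7.71434654 -3.58450421  3.57406128  4.62100231]
board yaw 8.644086 pencil [ 0.46893385 -0.01925442  0.115     ] centre line pt [ 0.46550584 -0.00384945] rel to mark along n,y -189.53894574013233 14.3690467309286
```

```bash
python3 -c "
from h import *
to([.469,-.0192,.086],8.64)"
```

```text
row [-1.0, 1.8, 121.7, -0.0003, 0.0001, -0.0079] | yaw now 8.2 pos [ 0.4671 -0.0184  0.2077] q [-0.3   0.16  0.23  2.07 -0.05  0.91  0.1 ]
```

>>> {"name": "step_arm", "arguments": {
  "moves": [
    [-1,2,40,0,0,-0.008,60],
    [-1,2,80,0,0,-0.008,60],
    [-1,2,110,0,0,-0.008,60],
    [-1,2,122,0,0,-0.008,60],
    [-1,2,122,0,0,-0.008,60],
    [-1,2,122,0,0,-0.008,60]
  ]
}}

```text
clock: 7.9
tcp_pos: [0.4702, -0.0183, 0.0868]
orientation: [2.045, 2.384, 0.001]
contact_force: [1.0, -0.7, 0.1]
grip_width: 0.0599
gripper_force: 0.0
```

>>> {"name": "step_arm", "arguments": {
  "moves": [
    [0,0,0,0,0,0,12],
    [0,0,0,0,0,0,12],
    [0,0,0,0,0,0,12],
    [0,0,0,0,0,0,12],
    [0,0,0,0,0,0,12],
    [0,0,0,0,0,0,12]
  ],
  "grip_force": 60
}}

```text
clock: 8.5
tcp_pos: [0.4697, -0.018, 0.087]
orientation: [2.045, 2.384, 0.001]
contact_force: [-3.5, -0.6, 8.2]
grip_width: 0.0192
gripper_force: 58.7
```

```bash
python3 -c "
from h import *
to([.469,-.0192,.086],8.64)"
```

```text
row [-1.1, -0.8, 1.0, 0.001, -0.0003, 0.0019] | yaw now 8.7 pos [ 0.4697 -0.018   0.087 ] q [-0.26  0.36  0.2   2.17 -0.12  0.62  0.18]
```

>>> {"name": "step_arm", "arguments": {
  "moves": [
    [0,0,-6,0,0,0,12],
    [0,0,-6,0,0,0,12],
    [-6,40,-6,0,0,0.02,12],
    [-12,80,-6,0,0,0.02,12],
    [-16,115,-6,0,0,0.02,12],
    [-17.5,140,-6,0,0,0.02,12],
    [-17.5,150,-6,0,0,0.02,12],
    [-17.5,150,-6,0,0,0.02,12]
  ]
}}

```text
clock: 9.3
tcp_pos: [0.6206, -0.012, 0.0912]
orientation: [-2.068, -2.364, 0.001]
contact_force: [-1.1, 0.9, -5.1]
grip_width: 0.0192
gripper_force: 60.1
```

>>> {"name": "step_arm", "arguments": {
  "moves": [
    [0,0,0,0,0,0,12],
    [0,0,0,0,0,0,12],
    [0,0,0,0,0,0,12]
  ]
}}

```text
clock: 9.6
tcp_pos: [0.6191, -0.0127, 0.0919]
orientation: [-2.069, -2.363, 0.001]
contact_force: [-0.1, 0.3, -5.7]
grip_width: 0.0194
gripper_force: 60.0
```

```bash
python3 - <<'E'
from h import *
f=r.grab_frame("wrist"); save(f,'w3.png'); g=r.grab_frame("top"); save(g,'t3.png')
to([.469,-.0192,.086],7.48); o=r.get_obs(); print(o['contact_force'],o['moment'],o['grip_width'])
b=cv2.resize(g["image"][115:180,150:335],None,fx=4,fy=4,interpolation=cv2.INTER_CUBIC)
cv2.imwrite('pics/c3.png',np.vstack([f["image"],cv2.resize(b,(512,180))])[...,::-1])
C=cloud(f); z=C[...,2]
from m2 import edges
E
```

```text
row [13.4, -150.2, 6.1, -0.0003, -0.0001, 0.0022] | yaw now 7.6 pos [ 0.6196 -0.0126  0.092 ] q [-0.23  0.55  0.21  1.82 -0.15  0.79  0.18]
[-0.11497472  0.13326641 -5.18381114] [-0.04245419 -0.0132103  -0.0233513 ] 0.019015389633206287Traceback (most recent call last):
  File "<stdin>", line 7, in <module>
  File "m2.py", line 6, in <module>
    m=np.argwhere(red)[:,::-1]; print(m.min(0),m.max(0),'mark px',len(m),m.mean(0)); M=on_plane(f,m.mean(0),.07)[0]
                                      ~~~~~^^^
    return umr_minimum(a, axis, None, out, keepdims, initial, where)
ValueError: zero-size array to reduction operation minimum which has no identity
```

View pics/c3.png

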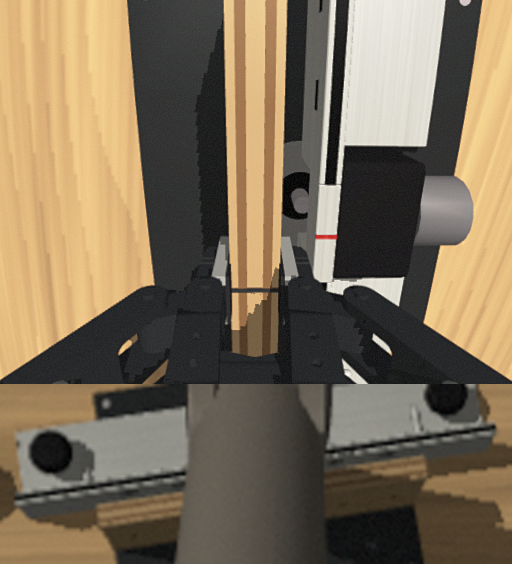

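Wrist view: board held with pencil line at (233–284,290), mark at (316–337,237), and a gap to the fence of about 30 px.

```bash
cat > m3.py <<'E'
from h import *
import sys
def meas(zt,row_rng=(280,300)):
    f=r.grab_frame("wrist"); C=cloud(f); z=C[...,2]; I=f["image"].astype(int)
    hsv=cv2.cvtColor(f["image"],cv2.COLOR_RGB2HSV)
    red=((hsv[...,0]<8)|(hsv[...,0]>172))&(hsv[...,1]>150); red[:,:295]=False; red[:,360:]=False; red[:200]=False; red[270:]=False
    m=np.argwhere(red)[:,::-1]; M=on_plane(f,m.mean(0),.07)[0]
    a,b=row_rng; g=I[a:b,240:262].sum(2).mean(1); w=np.clip(np.median(g)-40-g,0,None); v=(np.arange(a,b)*w).sum()/w.sum()
    print('mark px',len(m),m.mean(0).round(1),'pencil row',v.round(1))
    B=on_plane(f,[258,v],zt)[0]
    def fit(m):
        P=C[m]; vx,vy,x,y=cv2.fitLine(P[:,:2].astype(np.float32),cv2.DIST_HUBER,0,.001,.001).ravel(); return np.arctan(-vx/vy),P
    V=np.mgrid[:384,:512][0]
    Q=(V<235)&(abs(C[...,1])<.25)
    a,P=fit(Q&(z>.066)&(z<.075)&(C[...,0]>.6)&(C[...,0]<.72))
    ab,Pb=fit(Q&(z>zt-.006)&(z<zt+.006)&(C[...,0]>.55)&(C[...,0]<.70))
    n=np.array([np.cos(a),np.sin(a)]); q=lambda P:(((P[:,:2]-M[:2])@n)*1e3)
    print('fence yaw',np.degrees(a).round(2),'board yaw',np.degrees(ab).round(2),'board z',np.median(Pb[:,2]).round(4))
    print('mark',M.round(4),'fence s',np.percentile(q(P),[1,5,95,99]).round(1),'board s',np.percentile(q(Pb),[1,5,95,99]).round(1),'y err mm',((B-M)[:2]@[-n[1],n[0]]*1e3).round(2))
    return f
if __name__=="__main__": meas(float(sys.argv[1]))
E
python3 m3.py 0.120
```

```text
mark px 75 [324.1 235.9] pencil row 289.8
fence yaw 7.47 board yaw 7.46 board z 0.1201
mark [ 0.6574 -0.0088  0.07  ] fence s [-6.  -5.8  5.3  5.9] board s [-48.6 -47.8 -29.8 -29. ] y err mm -0.1
```

>>> {"name": "step_arm", "arguments": {
  "moves": [
    [0,8,0,0,0,0,12],
    [0,15,0,0,0,0,12],
    [0,15,2,0,0,0,12],
    [0,15,4,0,0,0,12],
    [0,15,5,0,0,0,12],
    [0,15,5,0,0,0,12],
    [0,15,5,0,0,0,12],
    [0,15,5,0,0,0,12]
  ]
}}

```text
clock: 10.6
tcp_pos: [0.6351, -0.0104, 0.0871]
orientation: [-2.069, -2.364, -0.0]
contact_force: [-1.3, 0.3, -1.1]
grip_width: 0.0192
gripper_force: 60.6
```

```bash
python3 -c "
from h import *
to([.6345,-.011,.087],7.48); o=r.get_obs(); print(o['contact_force'],o['moment'])"; python3 m3.py 0.115
```

```text
row [-0.5, -0.7, 0.1, 0.0001, -0.0001, 0.0024] | yaw now 7.6 pos [ 0.6351 -0.0104  0.0871] q [-0.23  0.58  0.21  1.78 -0.16  0.8   0.18]
[-1.32606223  0.26361833 -1.05779516] [0.08089195 0.2856695  0.00612389]
mark px 61 [302.1 240.5] pencil row 289.8
fence yaw 7.38 board yaw 7.49 board z 0.1151
mark [ 0.6599 -0.0087  0.07  ] fence s [-8.6 -8.2  2.8  3.3] board s [-35.8 -35.  -17.  -16.2] y err mm 0.17
```

>>> {"name": "step_arm", "arguments": {
  "moves": [
    [0,2,0,0,0,0,12],
    [0,4,0,0,0,0,12],
    [0,5.5,0,0,0,0,12],
    [0,6,0,0,0,0,12],
    [0,6,0,0,0,0,12]
  ]
}}

```text
clock: 11.15
tcp_pos: [0.6371, -0.0102, 0.0872]
orientation: [-2.065, -2.359, 0.009]
contact_force: [-12.9, 0.5, 16.0]
grip_width: 0.019
gripper_force: 63.6
```

>>> {"name": "step_arm", "arguments": {
  "moves": [
    [0,0.5,0,0,0,0,12],
    [0,1,0,0,0,0,12],
    [0,1,0,0,0,0,12],
    [0,1,0,0,0,0,12]
  ]
}}

```text
clock: 11.55
tcp_pos: [0.6374, -0.0101, 0.0872]
orientation: [-2.064, -2.358, 0.011]
contact_force: [-15.3, -0.3, 18.6]
grip_width: 0.0193
gripper_force: 64.1
```

Blocked early with an upward force of 18 N: the lower edge is sticking on the table, about 5 mm short of the fence. I'll raise it slightly before advancing.

>>> {"name": "step_arm", "arguments": {
  "moves": [
    [0,-5,0,0,0,0,12],
    [0,-7,-1,0,0,0,12],
    [0,-7,-2.5,0,0,0,12],
    [0,-7,-2.5,0,0,0,12],
    [0,-7,-2.5,0,0,0,12]
  ]
}}

```text
clock: 12.05
tcp_pos: [0.6353, -0.0105, 0.0892]
orientation: [2.069, 2.364, 0.0]
contact_force: [0.0, -0.2, -5.6]
grip_width: 0.019
gripper_force: 59.9
```

```bash
python3 -c "
from h import *
to([.6345,-.011,.089],7.48); o=r.get_obs(); print(o['contact_force'],o['moment'])"; python3 - <<'E'
from m3 import *
f=meas(.117); save(f,'w4.png')
E
```

```text
row [-0.4, -0.9, 0.2, 0.0001, 0.0001, 0.0024] | yaw now 7.6 pos [ 0.6353 -0.0105  0.0892] q [-0.23  0.58  0.21  1.78 -0.16  0.8   0.18]
[ 0.02317056 -0.18236231 -5.57008571] [-0.02356451 -0.00669863  0.01245953]
mark px 49 [301.7 238.9] pencil row 289.8
fence yaw 7.37 board yaw 7.47 board z 0.1171
mark [ 0.6602 -0.0087  0.07  ] fence s [-8.9 -8.6  2.4  3. ] board s [-35.9 -35.1 -17.  -16.2] y err mm 0.17
```

View pics/w4.png

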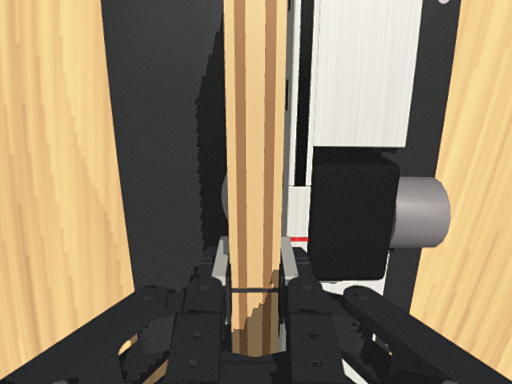

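The board hangs free, about 7 mm from the fence, and the finger clears the fence's top edge. Advancing raised.

>>> {"name": "step_arm", "arguments": {
  "moves": [
    [0,2,0,0,0,0,12],
    [0,4,0,0,0,0,12],
    [0,5,0,0,0,0,12],
    [0,5,0,0,0,0,12],
    [0,5,0,0,0,0,12]
  ]
}}

```text
clock: 12.6
tcp_pos: [0.6401, -0.0098, 0.0893]
orientation: [-2.069, -2.364, 0.0]
contact_force: [-0.6, -0.9, -5.5]
grip_width: 0.019
gripper_force: 60.0
```

>>> {"name": "step_arm", "arguments": {
  "moves": [
    [0,0.5,0,0,0,0,12],
    [0,1,0,0,0,0,12],
    [0,1,0,0,0,0,12],
    [0,1,0,0,0,0,12]
  ]
}}

```text
clock: 13.0
tcp_pos: [0.6411, -0.0097, 0.0894]
orientation: [2.069, 2.364, 0.0]
contact_force: [0.4, -0.8, -5.8]
grip_width: 0.019
gripper_force: 60.0
```

>>> {"name": "step_arm", "arguments": {
  "moves": [
    [0,0.5,0,0,0,0,12],
    [0,0.5,0,0,0,0,12],
    [0,1,0,0,0,0,12],
    [0,1,0,0,0,0,12]
  ]
}}

```text
clock: 13.4
tcp_pos: [0.6421, -0.0096, 0.0894]
orientation: [2.069, 2.364, 0.0]
contact_force: [-0.5, -0.8, -5.3]
grip_width: 0.0193
gripper_force: 60.0
```

```bash
python3 m3.py 0.117
```

```text
mark px 4 [295.  238.5] pencil row 289.8
fence yaw 7.44 board yaw 7.49 board z 0.1174
mark [ 0.6634 -0.0082  0.07  ] fence s [-8.1 -7.8 -0.4 -0. ] board s [-32.1 -31.3 -13.3 -12.5] y err mm -0.06
```

>>> {"name": "step_arm", "arguments": {
  "moves": [
    [0,0,1,0,0,0,12],
    [0,0,1.5,0,0,0,12],
    [0,0,1.5,0,0,0,12],
    [0,0,1.5,0,0,0,12]
  ]
}}

```text
clock: 13.85
tcp_pos: [0.642, -0.0095, 0.0878]
orientation: [-2.069, -2.364, 0.0]
contact_force: [0.8, -0.5, -5.4]
grip_width: 0.0191
gripper_force: 60.0
```

>>> {"name": "step_arm", "arguments": {
  "moves": [
    [0,0.5,0,0,0,0,12],
    [0,0.5,0,0,0,0,12],
    [0,1,0,0,0,0,12],
    [0,1,0,0,0,0,12]
  ]
}}

```text
clock: 14.25
tcp_pos: [0.6427, -0.0094, 0.0877]
orientation: [-2.069, -2.363, 0.001]
contact_force: [-0.7, -0.2, -4.5]
grip_width: 0.0191
gripper_force: 60.1
```

>>> {"name": "step_arm", "arguments": {
  "moves": [
    [0,0.5,0,0,0,0,12],
    [0,0.5,0,0,0,0,12],
    [0,0.5,0,0,0,0,12]
  ]
}}

```text
clock: 14.55
tcp_pos: [0.6427, -0.0094, 0.0877]
orientation: [-2.068, -2.363, 0.002]
contact_force: [-5.1, 1.0, -3.1]
grip_width: 0.0187
gripper_force: 60.3
```

>>> {"name": "step_arm", "arguments": {
  "moves": [
    [0,0.5,0,0,0,0,12],
    [0,0.5,0,0,0,0,12],
    [0,0.5,0,0,0,0,12]
  ]
}}

```text
clock: 14.85
tcp_pos: [0.6428, -0.0094, 0.0876]
orientation: [-2.068, -2.362, 0.003]
contact_force: [-6.0, -0.7, -1.1]
grip_width: 0.0193
gripper_force: 60.5
```

>>> {"name": "step_arm", "arguments": {
  "moves": [
    [0,0.5,-0.5,0,0,0,12],
    [0,1,-0.5,0,0,0,12],
    [0,1,-0.5,0,0,0,12],
    [0,1,-0.5,0,0,0,12]
  ]
}}

```text
clock: 15.25
tcp_pos: [0.6428, -0.0094, 0.0877]
orientation: [-2.067, -2.361, 0.005]
contact_force: [-8.7, 0.5, -2.2]
grip_width: 0.0189
gripper_force: 60.6
```

>>> {"name": "step_arm", "arguments": {
  "moves": [
    [0,0.5,0,0,0,0,12],
    [0,1,0,0,0,0,12],
    [0,1,0,0,0,0,12],
    [0,1,0,0,0,0,12]
  ]
}}

```text
clock: 15.65
tcp_pos: [0.6429, -0.0094, 0.0877]
orientation: [-2.066, -2.36, 0.007]
contact_force: [-10.4, -0.6, 1.5]
grip_width: 0.019
gripper_force: 61.0
```

```bash
python3 -c "
from h import *
to([.6345,-.011,.089],7.48); o=r.get_obs(); print(o['contact_force'],o['moment'])"; python3 m3.py 0.115
```

```text
row [-0.5, -8.6, -1.2, -0.0065, -0.0007, 0.0021] | yaw now 7.6 pos [ 0.6429 -0.0094  0.0877] q [-0.23  0.59  0.21  1.76 -0.16  0.82  0.18]
[-10.39165408  -0.63386478   1.52275204] [-0.14062201  2.5110088  -0.18229029]
mark px 2 [295.  241.5] pencil row 289.7
fence yaw 7.37 board yaw 7.3 board z 0.1156
mark [ 0.664 -0.009  0.07 ] fence s [-7.9 -7.6 -1.  -0.6] board s [-31.5 -30.7 -12.7 -11.9] y err mm 0.58
```

>>> {"name": "step_arm", "arguments": {
  "moves": [
    [0,0.5,-0.5,-0.004,0,0,12],
    [0,0.5,-0.7,-0.008,0,0,12],
    [0,0.5,-0.7,-0.008,0,0,12],
    [0,0.5,-0.7,-0.008,0,0,12]
  ]
}}

```text
clock: 16.1
tcp_pos: [0.6428, -0.0094, 0.0877]
orientation: [-2.069, -2.364, -0.001]
contact_force: [-10.1, -1.2, -2.8]
grip_width: 0.0192
gripper_force: 60.6
```

```bash
python3 -c "
from h import *
to([.6345,-.011,.089],7.48); o=r.get_obs(); print(o['contact_force'],o['moment'])"
```

```text
row [-0.4, -8.4, -1.3, 0.0002, -0.0006, 0.0021] | yaw now 7.6 pos [ 0.6428 -0.0094  0.0877] q [-0.23  0.59  0.21  1.76 -0.16  0.81  0.18]
[-10.09537768  -1.18892818  -2.80309316] [-0.17571974  2.38399421 -0.24132101]
```

>>> {"name": "step_arm", "arguments": {
  "moves": [
    [0,0.7,-0.1,-0.002,0,0,12],
    [0,1.4,-0.3,-0.004,0,0,12],
    [0,2,-0.4,-0.005,0,0,12],
    [0,2,-0.4,-0.005,0,0,12],
    [0,2,-0.4,-0.005,0,0,12]
  ]
}}

```text
clock: 16.6
tcp_pos: [0.6429, -0.0094, 0.0877]
orientation: [-2.07, -2.364, -0.002]
contact_force: [-14.6, 0.1, -0.1]
grip_width: 0.0188
gripper_force: 61.0
```

```bash
python3 -c "
from h import *
to([.6345,-.011,.089],7.48); o=r.get_obs(); print(o['contact_force'],o['moment'])"
```

```text
row [-0.5, -8.5, -1.3, 0.0012, -0.001, 0.0019] | yaw now 7.6 pos [ 0.6429 -0.0094  0.0877] q [-0.23  0.59  0.2   1.76 -0.16  0.81  0.18]
[-14.59468929   0.07588125  -0.10805352] [-0.30824652  3.56113457 -0.16615408]
```

>>> {"name": "step_arm", "arguments": {
  "moves": [
    [0,0,0,0,0,0,12],
    [0,0,0,0,0,0,12],
    [0,0,0,0,0,0,12],
    [0,0,0,0,0,0,12],
    [0,0,0,0,0,0,12],
    [0,0,0,0,0,0,12],
    [0,0,0,0,0,0,12],
    [0,0,0,0,0,0,12]
  ]
}}

```text
clock: 17.4
tcp_pos: [0.6429, -0.0094, 0.0877]
orientation: [2.07, 2.364, 0.002]
contact_force: [-15.6, -0.5, 0.0]
grip_width: 0.0192
gripper_force: 61.0
```

```bash
python3 - <<'E'
from h import *
g=r.grab_frame("top"); s=r.grab_frame("scene"); w=r.grab_frame("wrist")
o=r.get_obs(); print(o['contact_force'],o['moment'],o['clock'])
C=cloud(g); z=C[...,2]
n=np.array([np.cos(np.radians(7.45)),np.sin(np.radians(7.45))])
S=((C[...,:2]-[.6590,-.0088])@n)*1e3; T=((C[...,:2]-[.6590,-.0088])@[-n[1],n[0]])*1e3
m=(z>.108)&(z<.122)&(abs(S)<60)&(abs(T)<170); print('board S',np.percentile(S[m],[2,98]),'T',np.percentile(T[m],[0,.5,99.5,100]),m.sum())
m=(z>.064)&(z<.076)&(abs(S)<30)&(abs(T)<240)&(abs(T)>155); print('fence S',np.percentile(S[m],[2,98]))
a=cv2.resize(g["image"][90:240,140:440],(600,300)); b=cv2.resize(s["image"][110:340,140:370],(300,300)); c=cv2.resize(w["image"],(400,300))
cv2.imwrite('pics/end.png',np.vstack([a,np.hstack([b,c[:,50:350]])])[...,::-1])
E
```

```text
[-15.51909759  -0.75411661  -0.49385179] [-0.34783416  3.53529501 -0.18645215] 17.55
board S [-24.39529243  -4.24229005] T [-148.98891868 -147.55215359  150.53924425  151.58339325] 569
fence S [-5.15937381  7.42063864]
```

View pics/end.png

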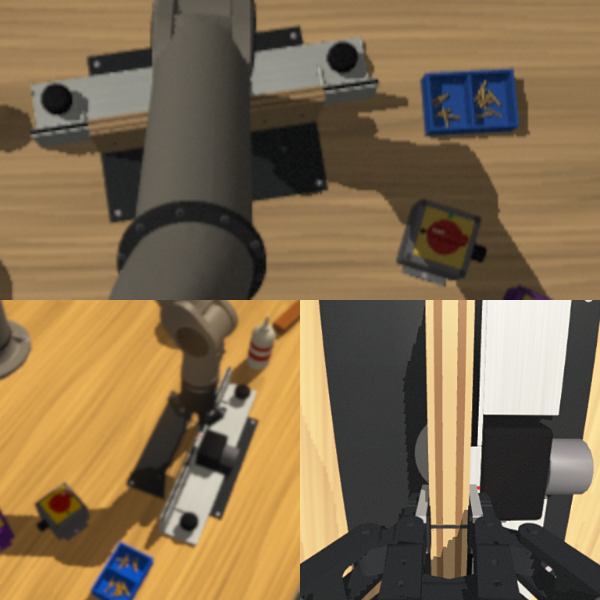

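The board lies flush against the fence, centred to about 1 mm and pressed at about 15 N. The isolator's pointer (top crop, 430,235) is at the black dot, and the tray and bottle are where they were.

```bash
python3 -c "
from bench import r
print(r.hand_in())"
```

```text
the job is handed in; nothing more can be done
None
```

I handed the job in with the isolator off and the board standing flat against the fence, centred to about 1 mm and held with a steady push of about 15 N; the hand-in returned no verdict.

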